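# Hang the spare lens on the loupe carousel

### The arm

A 6-joint arm with a two-finger parallel gripper is mounted at the origin on a cart in front of the work surface, level with it; the furniture and walls round the work are solid. World frame = base frame: x ahead of the robot, y to its left, z up, the work surface at z = 0. Lengths are in m, angles in rad, forces in N, time in s.
With the tool pointing down it reaches from about 0.275 to 0.775 m from the base axis. Payload 14.6 kg.
Tool frame: the origin (TCP) lies where the fingers leave the gripper's body, on its centre line; the fingertips stand 73 mm ahead of it and the grasp point (between the pads) lies 54 mm ahead of it; z points along the fingers, y is the line along which they close (so a half turn about z gives the same grasp; the last joint's range is limited). The gripper opens to 85 mm and grips with 20 to 120 N. Pads are 22 mm wide; open, the fingers measure 114 mm over their backs; the gripper's body (76 mm by 85 mm) begins 54 mm behind the grasp point. The pads swing forward as they close: fully open they stand 13 mm farther back than shut.
Start: joints at [-1.333, 0.263, -0.048, 1.259, 0, 1.415], TCP at [0.201, -0.485, 0.304] pointing down, gripper open.
Joint ranges: [-2.65, 2.65], [-0.89, 1.7], [-1.18, 1.37], [-2.13, 2.11], [-1.35, 1.29], [-3.14, 3.14]. Speed limits (rad/s): [1.89, 1.89, 2.57, 2.79, 3.14, 3.14].

### API

Orientations are given as a rotation vector (axis times angle).
In Python, from rig import robot gives the robot as it stands.
- The arm moves only by the tool arm_command, never from a script. Its argument "moves" is a list of rows, each a list of 7 numbers: the shift along the tool's x, y, z in units of 0.08 m (1.0 is 0.08 m), then the turn, a rotation vector about the tool's x, y, z in units of 0.5 rad (1.0 is 0.5 rad), then the closure, from -1 (fully open) to 1 (shut). A call has 1 to 10 rows; each row shifts and turns the commanded pose from where the row before left it, along the tool's axes as they then stand; what a row does not reach is not made up. A row lasts 1/10 s, in which the tool goes at most 50 mm and 8.59 degrees, less where a joint would pass 70% of its speed; a pose out of reach is approached as far as the arm can. A call with a number of a shift or a turn outside -1 to 1 is refused whole. A call with a gripper value outside its range is refused whole. The fingers move at their own pace and stop on an object; the grip force is fixed at half the most. Time passes only in rows, so rows that do not move let the fingers close. It gives the time, the measured TCP pose, the force, the opening and the grip force at its end, in the units of the state.
- robot.get_obs(): the state, without advancing time (a new reading comes with each control period).
- robot.camera(name): name is "scene" or "top"; returns the picture (480x640x3 uint8, blue, green, red); there is no depth.
- robot.camera_params(name): a dict with "fx", "fy", "cx", "cy" (pixels), "eye" and "attitude" of the camera in the world. Camera axes: x right, y down, z forward; pixel columns grow to the right and rows downward; lengths in m; the calibration is good to about 2 mm. A picture is of the moment at which its call begins. camera_params takes no time and is no camera call.
- robot.hand_in(): hands the job in; it is judged then, once.
The state is a dict: "time_s": time; "qpos": joint angles; "qvel": joint speeds; "joint_torque": joint torques, N m; "position": TCP position; "tool_rot": TCP orientation; "wrist_force": force on the tool from outside, world axes, zero at the start; "ft_torque": the same for the moment, N m; "gripper_width": finger opening in m; "grasp_force": force on a finger pad.
Only numpy, scipy, OpenCV 4.12 (cv2) and the standard library are available. Lean on these libraries where they do the work, as an engineer would, in place of code of your own. Each camera call takes 0.05 s, during which the arm holds its last target. There are 200 camera calls.

### The job

Turn the loupe carousel by its red crank knob until the empty pin points along the yellow pointer of its base; only then take the orange-framed lens out of its grey slotted stand and hang it by its slot on that empty pin, home against the brass collar, and let go with the pin still at the pointer. The pin's height has been re-set by hand, so feel for it and press the lens only gently (under 15 N); leave the other things on the bench where they are.

Things in the scene. Friction and masses are not known exactly. Their poses are not given: they have to be found in the camera images.
- loupe_stand: The carousel: grey round foot, 144 mm across, 12 mm high, fixed to the bench; a turret turns on the same axis. Origin: middle of the foot's underside; its -x axis points along the yellow pointer tab at the rim, roughly to the robot. Four stations at 90 degrees: three carry fixed lenses (blue, green, dark; out to 73 mm from the axis, tops 155 mm up), the fourth has the empty pin.
- turret (a joint): Turret angle, rad, counter-clockwise from above positive; 0 = the empty pin points exactly along the yellow pointer. Starts between 0.9 and 2.4, so turn it clockwise seen from above. Range -0.6 to 3.0. No detents; about 0.2 N m of friction (7 N at the knob) holds it wherever it is left.
- crank_knob (a point): Middle of the red upright crank knob on the turret: a round post of 13 mm diameter, 30 mm off the axis, standing on a grey disc (76 mm across), from 158 to 195 mm above the bench; this point is at 178 mm. It turns with the turret, beyond the axis as seen from the empty pin, 135 degrees round from it.
- empty_pin (a point): Nominal root of the empty pin: middle of the outer face of its brass collar (18 mm across), 62 mm from the turret axis, 115 mm above the bench, turning with the turret; its own -x axis points outward along the pin, z up. Pin and collar together are clamped at a height that differs every time and is not measured: 10 mm below to 10 mm above this point.
- pin_end (a point): Nominal end of the bare steel pin, 36 mm out from empty_pin and 2.5 mm higher (the pin rises 4 degrees outward); as unsure in height as that. The pin is 8 mm in diameter, with a round end. It is sprung: pushed inward along its length it yields up to 14 mm, with 1.4 N at first and 6.3 N at the end, then stops hard; it springs out again when a slot comes over it. This point does not follow that.
- lens: Spare magnifier, about 90 g, standing upright: square orange frame with glass, 48 mm wide (y), 46 mm high, 6 mm thick (x); above it a plate 34 mm wide, 6 mm thick, with a slot; on top a black grip block 24 mm wide (y), 14 mm thick (x), 83 to 111 mm above the origin. Origin: middle of the underside, z up. Either face may face the turret; both are flat and flush from the slot down to the underside.
- lens_slot (a point): Middle of the slot through the lens's plate, 69 mm above the lens's origin: 18 mm wide (y), 12 mm high (z), through along x, in a plate 6 mm thick. The pin goes through it.
- lens_stand: Grey slotted block, fixed to the bench, 40 mm (x) by 72 mm (y) by 44 mm high; origin: middle of its underside. The lens stands in its slot (7.5 mm by 51 mm, floor 6 mm above the bench, 38 mm deep), with the same axes as the block; draw it straight up.
- solder_spool: Red solder spool, 63 mm across, 42 mm high, a bystander; origin: middle of its underside.
- capacitor: Dark blue capacitor, 16 mm across, 26 mm high, upright, a bystander; origin: middle of its underside.
- flux_vial: White flux vial, 27 mm across, 68 mm high, a bystander; origin: middle of its underside.

How it is judged:
On the way, in this order (a step that is already met when the one before it is completed fails the run):
1. the empty pin stands at the yellow pointer (within 0.08 rad) while the lens is still in its stand (value of joint turret between -0.08 and 0.08 rad and distance of lens from where it was at the start of the episode below 0.012 m), for 0.3 s.
2. the lens is lifted clear of its stand, the pin still at the pointer (value of joint turret between -0.08 and 0.08 rad and height (world z) of lens above 0.05 m), for 0.1 s.
At the end, for the whole second after the job is handed in: The lens hangs still and upright (within 0.2 rad) on the formerly empty pin, its middle plane within 11 mm of the collar (home is 3 mm), within 9 mm sideways of the pin, underside 55 to 88 mm below the nominal root, borne by the carousel alone; pin within 0.08 rad of the pointer (value of joint turret between -0.08 and 0.08 rad and x of lens in the frame of empty_pin between -0.011 and 0.003 m and y of lens in the frame of empty_pin between -0.009 and 0.009 m and z of lens in the frame of empty_pin between -0.088 and -0.055 m and angle between lens's own z axis and vertical below 0.2 rad and contact force between lens and loupe_stand above 0.2 N and linear speed of lens below 0.02 m/s and contact force between lens and the fingers below 0.05 N); the robot touches nothing.
It fails at once if the lens pressed against the carousel with more than 15 N (contact force between lens and loupe_stand above 15 N).
It fails at once if a bystander moved more than 20 mm (distance of any of solder_spool, capacitor, flux_vial from where it was at the start of the episode above 0.02 m).
It also fails if it takes over 64 s, if anything falls off the work surface, if the arm or the gripper's body presses on something with over 40 N, if the wrist force passes 120 N, or if a joint passes its speed limit or range.

## Working session

There is one attempt and no reset: what is moved stays moved. The work goes in short steps, Python scripts to look and compute and a tool call to move; the robot and the scene stay as the last step left them, time stands still between calls to the robot, and variables do not carry over. Pictures are saved under pics/ and viewed, at most 10 in all, crops included, and the job is handed in when it is done.

Besides the shell and the picture viewer there is one more tool, called after "Request:" as a command line: name --pt "numbers of a row" for each row, then --argument value for the rest. arm_command: Moves the arm, as the interface text tells. Shifts and turns lie within -1 to 1; 1 stands for 0.08 m of shift or 0.5 rad of turn. Its arguments: {"type":"object","properties":{"moves":{"type":"array"}},"required":["moves"]}

```bash
ls; mkdir -p pics
python3 - <<'E'
from rig import robot
import cv2
for n in("scene","top"):
    cv2.imwrite(f"pics/{n}0.png",robot.camera(n)); print(robot.camera_params(n))
print(robot.get_obs())
E
```

```text
pics
{'fx': 518.1638070908659, 'fy': 518.1638070908659, 'cx': 320.5708808793209, 'cy': 229.50270910618366, 'eye': array([0.07804247, 0.57674507, 0.99802154]), 'attitude': array([-0.80627563,  2.65785237, -0.98263965])}
{'fx': 459.1942226836496, 'fy': 459.1942226836496, 'cx': 312.34278837516746, 'cy': 235.2064433598823, 'eye': array([ 0.35581896, -0.06467205,  1.02087549]), 'attitude': array([-2.09793028,  2.15921698, -0.11162922])}
{'time_s': 0.1, 'qpos': array([-1.33331098e+00,  2.63475720e-01, -4.88493254e-02,  1.25941866e+00,
       -1.11811362e-05,  1.41547903e+00]), 'qvel': array([ 0.00035043, -0.00017052,  0.00268174, -0.00034998,  0.00036416,
        0.00068417]), 'joint_torque': array([ 5.03664021e-03, -6.38577604e+01,  3.85063648e+01,  9.96836694e-03,
        4.85286785e-05,  1.74412668e-05]), 'position': array([ 0.20090162, -0.48484895,  0.3034817 ]), 'tool_rot': array([-3.08026816e+00, -6.12869247e-01,  7.86464870e-05]), 'wrist_force': array([-0.55401861, -0.24332755, -0.44215202]), 'ft_torque': array([-0.00229549,  0.01164547, -0.02527332]), 'grasp_force': 0.0, 'gripper_width': 0.08550686539367307}
```

View pics/scene0.png

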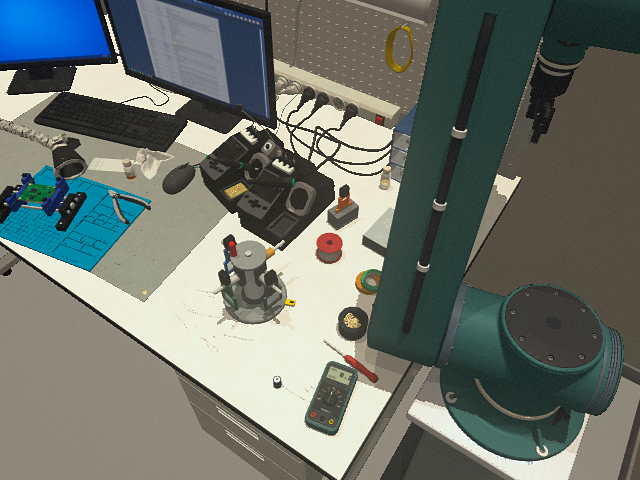

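View pics/top0.png

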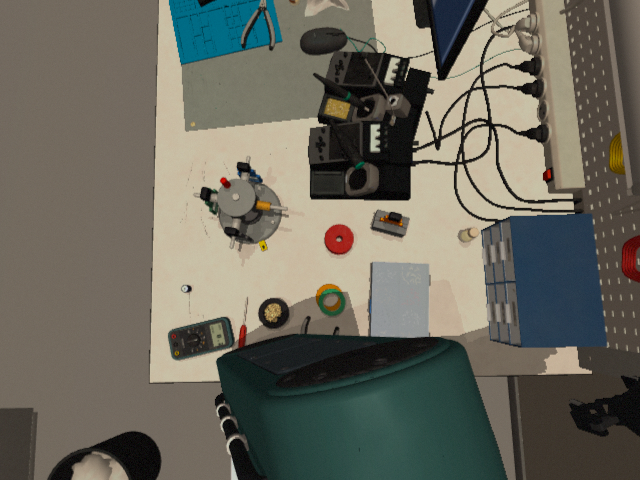

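Scene: carousel at about (253,280), pointer tab (290,302), red knob (232,247), lens in its stand (344,205), spool (329,245). Top: carousel foot about (250,213), knob (225,183), pin to the right (285,210), pointer (263,245), lens (393,218), vial (468,235), capacitor (186,289). Next I'll enlarge both.

```bash
cat > h.py <<'E'
import numpy as np, cv2
from scipy.spatial.transform import Rotation as R
from rig import robot
P={n:robot.camera_params(n) for n in("scene","top")}
def ray(n,u,v):
    p=P[n]; d=R.from_rotvec(p["attitude"]).apply([(u-p["cx"])/p["fx"],(v-p["cy"])/p["fy"],1.]); return p["eye"],d
def onz(n,u,v,z):
    e,d=ray(n,u,v); return e+d*(z-e[2])/d[2]
def proj(n,X):
    p=P[n]; c=R.from_rotvec(p["attitude"]).inv().apply(np.asarray(X)-p["eye"]); return np.array([p["fx"]*c[0]/c[2]+p["cx"],p["fy"]*c[1]/c[2]+p["cy"]])
def tri(a,b):
    (e1,d1),(e2,d2)=ray("scene",*a),ray("top",*b)
    s=np.linalg.lstsq(np.c_[d1,-d2],e2-e1,rcond=None)[0]; p,q=e1+s[0]*d1,e2+s[1]*d2
    return (p+q)/2,np.linalg.norm(p-q)
def blobs(im,lo,hi,amin=8):
    m=cv2.inRange(cv2.cvtColor(im,cv2.COLOR_BGR2HSV),np.array(lo),np.array(hi))
    n,_,s,c=cv2.connectedComponentsWithStats(m)
    return [(c[i].round(1),s[i].tolist()) for i in range(1,n) if s[i][4]>=amin]
E
python3 - <<'E'
from h import *
print(onz("top",250,213,0),onz("scene",255,300,0))
im={n:cv2.imread(f"pics/{n}0.png") for n in P}
for n,roi in(("scene",(190,170,200,170)),("top",(170,140,330,160))):
    x,y,w,h=roi; c=im[n][y:y+h,x:x+w]
    for nm,lo,hi in(("red",(0,170,90),(5,255,255)),("red2",(174,170,90),(180,255,255)),("orange",(6,150,90),(18,255,255)),("yellow",(22,170,120),(32,255,255))):
        for b in blobs(c,lo,hi): print(n,nm,b[0]+[x,y],b[1][2:])
a=cv2.resize(im["top"][150:260,170:330],None,fx=5,fy=5,interpolation=cv2.INTER_CUBIC)
b=cv2.resize(im["scene"][225:335,205:315],None,fx=5,fy=5,interpolation=cv2.INTER_CUBIC)
cv2.imwrite("pics/a.png",a);cv2.imwrite("pics/b.png",b)
E
```

```text
[0.55957984 0.11382695 0.        ] [0.5521816  0.12222107 0.        ]
scene red [329.3 242.2] [25, 20, 314]
scene red [231.5 243.4] [6, 6, 27]
scene orange [343.  202.8] [15, 19, 123]
scene orange [269.9 253.7] [8, 9, 38]
scene orange [361.6 284.5] [20, 22, 105]
scene orange [377.1 279.8] [6, 11, 25]
scene yellow [289.3 301.7] [10, 7, 42]
top red [223.1 180.5] [7, 6, 29]
top red [338.6 238.8] [28, 29, 618]
top orange [262.7 205.2] [15, 11, 88]
top orange [383.7 217.9] [9, 6, 25]
top orange [399.6 222.8] [7, 7, 21]
top orange [324.9 289.2] [25, 16, 118]
top yellow [262.4 245. ] [8, 11, 47]
```

View pics/a.png

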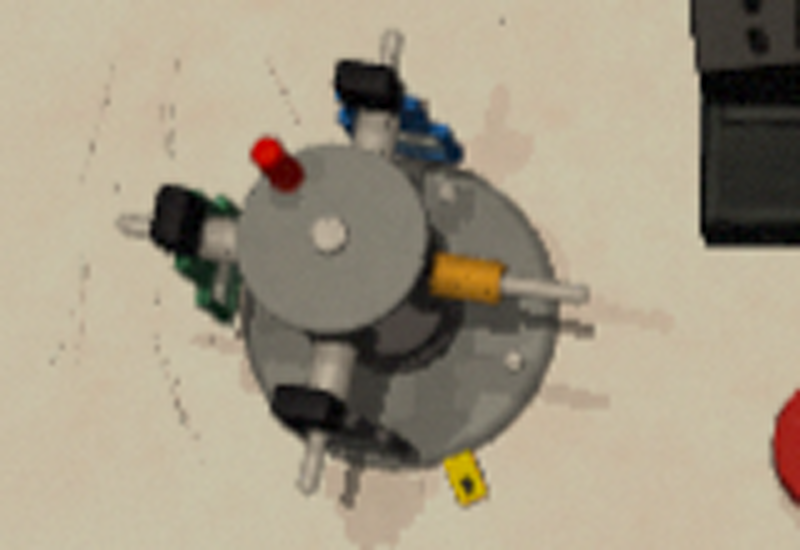

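View pics/b.png

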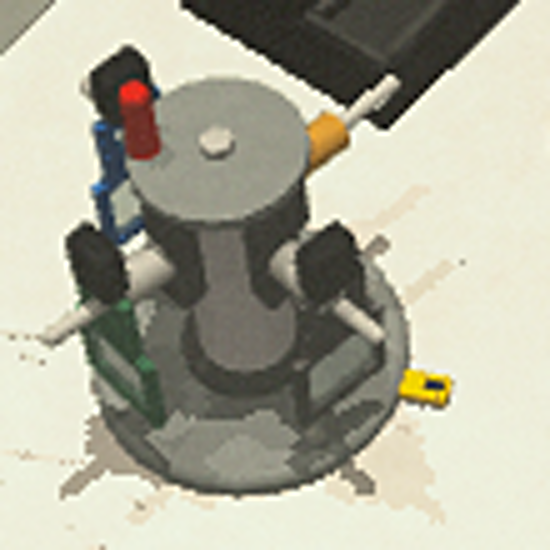

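Top crop: disc centre about (330,238)→full (236,197.6), knob top (268,150)→(223.6,180), pin tip (582,293)→(286.4,208.6), collar brass (432–502, 278), pointer (467,478)→(263.4,245.6). Scene crop: disc centre about (218,150)→(248.6,255), knob top (134,93)→(231.8,243.6), pin tip (392,84)→(283.4,241.8).

Run:
```python
from h import *
im={n:cv2.imread(f"pics/{n}0.png") for n in P}
ax=[onz("top",236,197.8,.158),onz("scene",248.6,255,.158)]; print("axis",ax,tri((248.6,255),(236,197.8)))
print("pointer z~0.006",onz("top",262.9,245.2,.006),onz("scene",289.5,302,.006))
print("knob top",onz("top",223.6,180,.195),onz("scene",231.8,243.4,.195))
print("pin tip",tri((283.4,241.8),(286.4,208.6)), "collar outer face",onz("top",170+502/5,150+282/5,.115))
for n,u,v in (("top",338.6,238.8),):print("spool",onz(n,u,v,.042))
print("vial",onz("top",466,233,.07),"cap",onz("top",186,289,.026))
a=cv2.resize(im["top"][200:245,362:422],None,fx=7,fy=7,interpolation=cv2.INTER_CUBIC)
b=cv2.resize(im["scene"][178:235,320:368],None,fx=7,fy=7,interpolation=cv2.INTER_CUBIC)
H=max(a.shape[0],b.shape[0]); o=np.zeros((H,a.shape[1]+b.shape[1],3),np.uint8); o[:a.shape[0],:a.shape[1]]=a;o[:b.shape[0],a.shape[1]:]=b
cv2.imwrite("pics/c.png",o);print(a.shape,b.shape)
```

```text
axis [array([0.55891518, 0.11327598, 0.158     ]), array([0.55535352, 0.11621709, 0.158     ])] (array([0.55910503, 0.11382081, 0.15321289]), np.float64(0.0019849217176813247))
pointer z~0.006 [0.4840692 0.084208  0.006    ] [0.48168054 0.08597341 0.006     ]
knob top [0.58499554 0.12888124 0.195     ] [0.58035631 0.13233417 0.195     ]
pin tip (array([0.54263025, 0.01960798, 0.11144989]), np.float64(0.0026943929765870876)) collar outer face [0.54879845 0.05216578 0.115     ]
spool [ 0.48832753 -0.08460667  0.042     ]
vial [ 0.48836934 -0.34722921  0.07      ] cap [0.3906107  0.25062654 0.026     ]
(315, 420, 3) (399, 336, 3)
```

View pics/c.png

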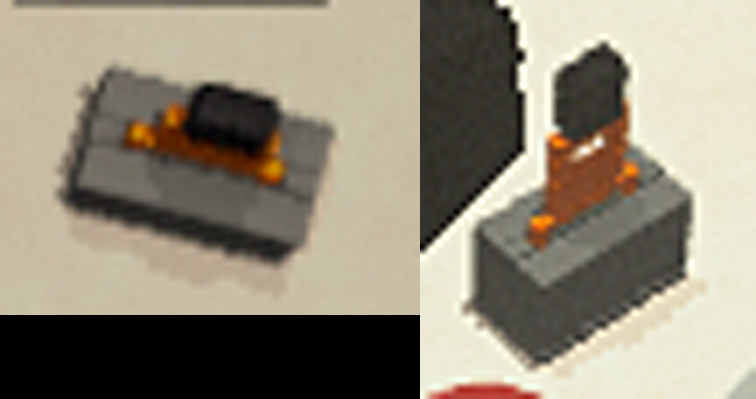

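Run:
```python
from h import *
T=lambda x,y:(362+x/7,200+y/7); S=lambda x,y:(320+(x-420)/7,178+y/7)
c=[onz("top",*T(*q),.044) for q in((112,68),(333,125),(305,248),(78,190))]
print("stand top ctr",np.mean(c,0),[np.linalg.norm(c[i]-c[i-1]).round(4) for i in range(4)])
for a,b in((0,1),(3,2)):
    d=c[a]-c[b]; print("yaw",np.degrees(np.arctan2(-d[0],d[1])))
s=[onz("scene",*S(*q),.044) for q in((478,238),(607,130),(690,195),(543,288))]
print("scene stand",np.mean(s,0),[np.linalg.norm(s[i]-s[i-1]).round(4) for i in range(4)])
for a,b in((0,1),(3,2)):
    d=s[a]-s[b]; print("yaw",np.degrees(np.arctan2(-d[0],d[1])))
print("lens top@.052",onz("top",*T(206,152),.052),"scene",onz("scene",*S(584,202),.052))
print("grip top@.117",onz("top",*T(233,104),.117))
print("TCP px",proj("top",[.2,-.485,.304]),proj("scene",[.2,-.485,.304]))
print("drawer base",onz("top",485,228,0),onz("top",487,343,0))
```

```text
stand top ctr [ 0.51974566 -0.19904979  0.044     ] [np.float64(0.0396), np.float64(0.0694), np.float64(0.0392), np.float64(0.0709)]
yaw -16.786195282454788
yaw -16.47842258794152
scene stand [ 0.51693594 -0.1937644   0.044     ] [np.float64(0.0328), np.float64(0.0719), np.float64(0.0434), np.float64(0.0702)]
yaw -7.973464765650509
yaw -16.47169946716301
lens top@.052 [ 0.52010917 -0.19781295  0.052     ] scene [ 0.5146565  -0.19216589  0.052     ]
grip top@.117 [ 0.52265322 -0.19719295  0.117     ]
TCP px [622.33039207 401.50035705] [538.450561   106.96099533]
drawer base [ 0.50799295 -0.41044195  0.        ] [ 0.25893216 -0.39503972  0.        ]
```

Measured: carousel axis ≈ (0.557, 0.1145), pointer yaw −158°, pin about 60° counter-clockwise from it; lens ≈ (0.518, −0.196), yaw −16.5°. I'll move clear of the drawers first.

Request:
arm_command --pt "0.38 -0.37 0 0 0 0 -1" --pt "0.38 -0.37 0 0 0 0 -1" --pt "0.38 -0.37 0 0 0 0 -1" --pt "0.38 -0.37 0 0 0 0 -1" --pt "0.38 -0.37 0 0 0 0 -1" --pt "0.38 -0.37 0 0 0 0 -1" --pt "0 0 0 0 0 -0.29 -1" --pt "0 0 0 0 0 -0.29 -1" --pt "0 0 0 0 0 -0.29 -1" --pt "0 0 0 0 0 -0.29 -1"

```text
time_s: 1.1
position: [0.3015, -0.2509, 0.3037]
tool_rot: [-2.772, -1.477, 0.0]
wrist_force: [0.2, -0.7, 0.1]
gripper_width: 0.0859
grasp_force: 0.0
```

Request:
arm_command --pt "0 0 0 0 0 -0.29 -1" --pt "0 0 0 0 0 -0.29 -1" --pt "0 0 0 0 0 -0.29 -1" --pt "0 0 0 0 0 -0.29 -1" --pt "0 0 0 0 0 -0.29 -1" --pt "0 0 0 0 0 -0.29 -1" --pt "0 0 0 0 0 -0.29 -1" --pt "0 0 0 0 0 -0.29 -1" --pt "0 0 0 0 0 -0.29 -1" --pt "0 0 0 0 0 -0.29 -1"

```text
time_s: 2.1
position: [0.3014, -0.251, 0.3037]
tool_rot: [-1.096, -2.944, -0.0]
wrist_force: [0.5, -0.3, 0.3]
gripper_width: 0.0853
grasp_force: 0.0
```

Request:
arm_command --pt "0 0 0 0 0 -0.29 -1" --pt "0 0 0 0 0 -0.29 -1" --pt "0 0 0 0 0 -0.29 -1" --pt "0 0 0 0 0 -0.29 -1" --pt "0 0 0 0 0 -0.29 -1" --pt "0 0 0 0 0 -0.29 -1" --pt "0 0 0 0 0 -0.29 -1" --pt "0 0 0 0 0 -0.29 -1" --pt "0 0 0 0 0 -0.2 -0.1" --pt "0 0 0 0 0 0 -0.1"

```text
time_s: 3.1
position: [0.3014, -0.251, 0.3037]
tool_rot: [0.842, -3.026, -0.001]
wrist_force: [-0.1, -0.4, -0.3]
gripper_width: 0.0588
grasp_force: 0.0
```

Request:
arm_command --pt "-0.5 0.21 0 0 0 0 -0.1" --pt "-0.5 0.21 0 0 0 0 -0.1" --pt "-0.5 0.21 0 0 0 0 -0.1" --pt "-0.5 0.21 0 0 0 0 -0.1" --pt "-0.5 0.21 0 0 0 0 -0.1" --pt "-0.5 0.21 0 0 0 0 -0.1" --pt "-0.5 0.21 0 0 0 0 -0.1" --pt "-0.5 0.21 0 0 0 0 -0.1" --pt "-0.5 0.21 0 0 0 0 -0.1" --pt "-0.48 0.17 0 0 0 0 -0.1"

```text
time_s: 4.1
position: [0.5587, 0.0974, 0.3037]
tool_rot: [0.835, -3.028, -0.0]
wrist_force: [0.1, -1.0, 0.4]
gripper_width: 0.0471
grasp_force: 0.0
```

Request:
arm_command --pt "-0.5 0.21 0 0 0 0 -0.1" --pt "0 0 0.4 0 0 0 -0.1" --pt "0 0 0 0 0 0 -0.1"

```text
time_s: 4.4
position: [0.5828, 0.1311, 0.2684]
tool_rot: [0.836, -3.022, -0.002]
wrist_force: [-0.2, 0.1, -0.3]
gripper_width: 0.0472
grasp_force: 0.0
```

Run:
```python
from h import *
o=robot.get_obs(); p=o["position"];print(p)
im={n:robot.camera(n) for n in P}
t=p-[0,0,.071]
out=[]
for n in P:
    u,v=proj(n,t); print(n,u,v); x,y=int(u)-40,int(v)-45; out.append(cv2.resize(im[n][y:y+90,x:x+80],None,fx=5,fy=5,interpolation=cv2.INTER_CUBIC)); print(x,y)
    cv2.imwrite(f"pics/{n}1.png",im[n])
cv2.imwrite("pics/d.png",np.hstack(out))
```

```text
[0.58279835 0.13110221 0.26835175]
scene 231.10588280312166 241.72381947656967
191 196
top 222.12048665555542 180.86050150634748
182 135
```

View pics/d.png

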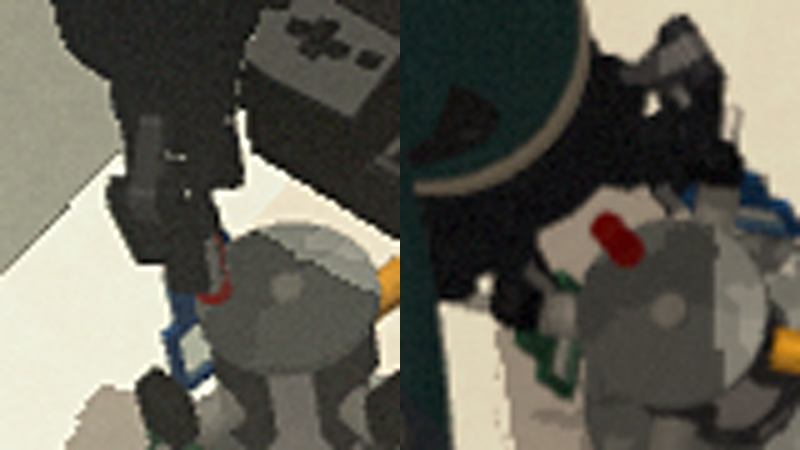

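The view shows the open fingers straddling the red knob on both sides in top (finger pads about (208,195) and (245,168), knob (226,182)). Descending and gripping.

Request:
arm_command --pt "0 0 0.19 0 0 0 -0.1" --pt "0 0 0.19 0 0 0 -0.1" --pt "0 0 0 0 0 0 0.2" --pt "0 0 0 0 0 0 0.7" --pt "0 0 0 0 0 0 0.7" --pt "0 0 0 0 0 0 0.7" --pt "0 0 0 0 0 0 0.7"

```text
time_s: 5.2
position: [0.5841, 0.1301, 0.2423]
tool_rot: [-0.839, 3.026, -0.001]
wrist_force: [2.3, -4.2, 3.0]
gripper_width: 0.0126
grasp_force: 2.1
```

Request:
arm_command --pt "0.002 -0.037 0 0 0 0.192 0.8" --pt "0.002 -0.037 0 0 0 0.192 0.8" --pt "0.002 -0.037 0 0 0 0.192 0.8" --pt "0.002 -0.037 0 0 0 0.192 0.8" --pt "0.002 -0.037 0 0 0 0.192 0.8" --pt "0.002 -0.037 0 0 0 0.192 0.8" --pt "0.002 -0.037 0 0 0 0.192 0.8" --pt "0.002 -0.037 0 0 0 0.192 0.8" --pt "0.002 -0.037 0 0 0 0.192 0.8" --pt "0.002 -0.037 0 0 0 0.192 0.8"

```text
time_s: 6.2
position: [0.5868, 0.103, 0.2425]
tool_rot: [0.657, 3.069, 0.006]
wrist_force: [8.4, 10.5, 1.8]
gripper_width: 0.0109
grasp_force: 58.5
```

Run:
```python
from h import *
print(robot.get_obs()["position"])
im={n:robot.camera(n) for n in P}
for n in P: cv2.imwrite(f"pics/{n}2.png",im[n])
a=cv2.resize(im["top"][150:260,190:300],None,fx=4.5,fy=4.5,interpolation=cv2.INTER_CUBIC)
b=cv2.resize(im["scene"][225:335,225:305],None,fx=4.5,fy=4.5,interpolation=cv2.INTER_CUBIC)
a=cv2.resize(im["top"][170:260,200:290],None,fx=4.5,fy=4.5,interpolation=cv2.INTER_CUBIC)
b=cv2.resize(im["scene"][235:325,215:300],None,fx=4.5,fy=4.5,interpolation=cv2.INTER_CUBIC)
cv2.imwrite("pics/e.png",np.hstack([a,b]));print(a.shape)
```

```text
[0.58679537 0.10303792 0.24251135]
(405, 405, 3)
```

View pics/e.png

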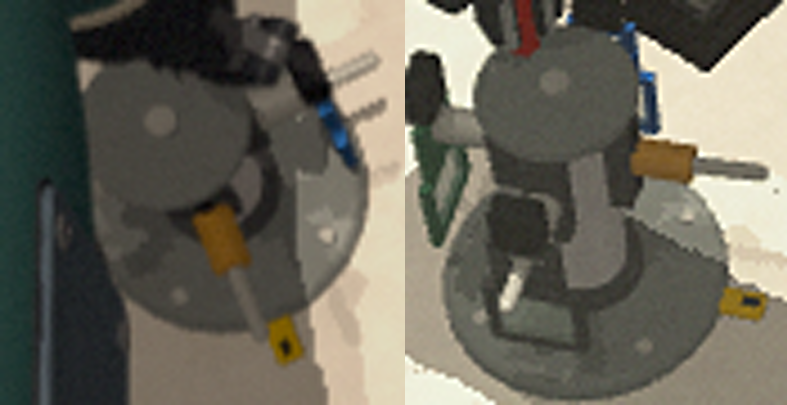

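Now the pin lies close to the pointer: top pin tip ≈ (258.2,243.8), collar (249,223), pointer (263.6,245.6); scene pin tip ≈ (295.4,273.2), pointer (290,302).

Run:
```python
from h import *
ang=lambda a,b:np.degrees(np.arctan2(*(a-b)[[1,0]]))
tip={"top":(200+262/4.5,170+332/4.5),"scene":(215+362/4.5,235+172/4.5)}
col={"top":(200+234/4.5,170+268/4.5),"scene":(215+(692-405)/4.5,235+162/4.5)}
ptr={"top":(262.9,245.2),"scene":(289.5,302)}; axp={"top":(236,197.8),"scene":(248.6,255)}
for n in P:
    A=onz(n,*axp[n],.158);T=onz(n,*tip[n],.1175);C=onz(n,*col[n],.115);Q=onz(n,*ptr[n],.006)
    A,T,C,Q=[v*[1,1,0] for v in(A,T,C,Q)]
    print(n,A,"ptr",ang(Q,A),"tip",ang(T,A),np.linalg.norm(T-A),"collar",ang(C,A),np.linalg.norm(C-A),"pin dir",ang(T,C))
print(tri(tip["scene"],tip["top"]),tri(col["scene"],col["top"]),tri(axp["scene"],axp["top"]),tri(ptr["scene"],ptr["top"]))
```

```text
scene [0.55535352 0.11621709 0.        ] ptr -157.68123784472837 tip -156.06543943348956 0.09633001193998976 collar -154.80960108104566 0.06037091077034297 pin dir -158.1718694733492
top [0.55891518 0.11327598 0.        ] ptr -158.7752976844851 tip -157.18818386369878 0.09307089108723536 collar -157.43816531839457 0.060943070121197644 pin dir -156.71401643837245
(array([0.47100228, 0.0764819 , 0.11500579]), np.float64(0.005277678653200045)) (array([0.50221309, 0.08984995, 0.11341323]), np.float64(0.0014644786181608)) (array([0.55910503, 0.11382081, 0.15321289]), np.float64(0.0019849217176813247)) (array([0.48384758, 0.08442714, 0.00241781]), np.float64(0.0014590671162749693))
```

Request:
arm_command --pt "0 -0.011 0 0 0 0.055 0.8" --pt "0 0 0 0 0 0 0.8" --pt "0 0 0 0 0 0 0.3" --pt "0 0 0 0 0 0 -0.1" --pt "0 0 0 0 0 0 -0.1" --pt "0 0 -0.4 0 0 0 -0.1" --pt "0 0 -0.5 0 0 0 -0.1" --pt "0 0 0 0 0 -0.16 -0.1" --pt "0 0 0 0 0 -0.16 -0.1"

```text
time_s: 7.2
position: [0.5851, 0.101, 0.3146]
tool_rot: [0.443, 3.108, 0.001]
wrist_force: [0.1, -0.7, -0.9]
gripper_width: 0.047
grasp_force: 0.0
```

Request:
arm_command --pt "-0.029 -0.475 0 0 0 0 -0.1" --pt "-0.029 -0.475 0 0 0 0 -0.1" --pt "-0.029 -0.475 0 0 0 0 -0.1" --pt "-0.029 -0.475 0 0 0 0 -0.1" --pt "-0.029 -0.475 0 0 0 0 -0.1" --pt "-0.029 -0.475 0 0 0 0 -0.1" --pt "-0.029 -0.475 0 0 0 0 -0.1" --pt "-0.029 -0.475 0 0 0 0 -0.1" --pt "0 0 0.45 0 0 0 -0.1" --pt "0 0 0.45 0 0 0 -0.1"

```text
time_s: 8.2
position: [0.5167, -0.1971, 0.241]
tool_rot: [0.451, 3.107, -0.001]
wrist_force: [0.5, 0.3, -0.9]
gripper_width: 0.0465
grasp_force: 0.0
```

Run:
```python
from h import *
p=robot.get_obs()["position"];print(p)
im={n:robot.camera(n) for n in P}
for n in P: cv2.imwrite(f"pics/{n}3.png",im[n]); print(n,proj(n,p-[0,0,.07]))
r=lambda c:cv2.resize(c,(390,390),interpolation=cv2.INTER_CUBIC)
o=np.hstack([r(im["top"][170:260,210:300]),r(im["scene"][235:325,215:305])])
q=np.hstack([cv2.resize(im["top"][190:240,355:455],(390,195),interpolation=cv2.INTER_CUBIC),cv2.resize(im["scene"][165:235,285:425],(390,195),interpolation=cv2.INTER_CUBIC)])
cv2.imwrite("pics/f.png",np.vstack([o,q]))
```

```text
[ 0.51668329 -0.19713952  0.24101633]
scene [345.82704434 170.2850309 ]
top [399.40428308 212.61557396]
```

View pics/f.png

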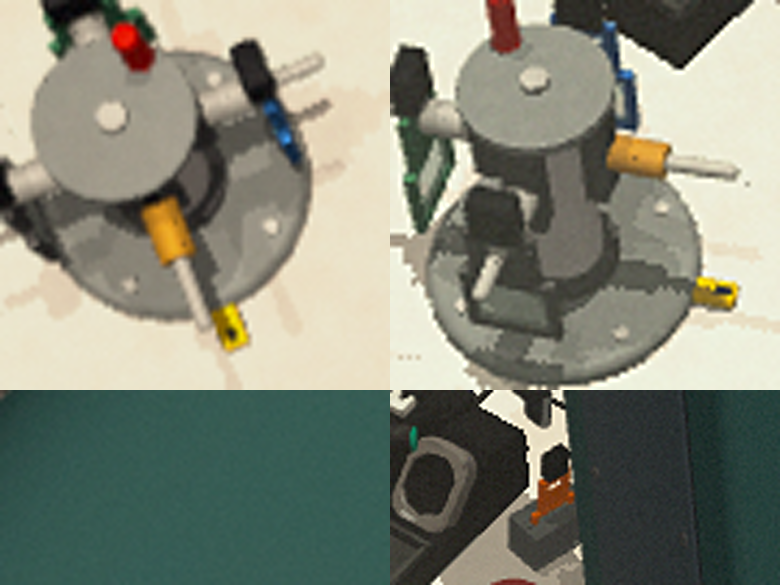

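The empty pin stands at the pointer: top tip ≈ (257.3,245), collar face (252,229.5), pointer (263,245.5); scene tip ≈ (295.1,274.7), collar face (278.9,272.8). The arm hides the lens in top; one finger shows at about (340,170) in scene, above the grip.

Run:
```python
from h import *
ang=lambda a,b:np.degrees(np.arctan2(*(a-b)[[1,0]]))
im={n:cv2.imread(f"pics/{n}3.png") for n in P}
for n,(x,y,w,h) in {"top":(210,170,90,90),"scene":(215,235,90,90)}.items():
    for b in blobs(im[n][y:y+h,x:x+w],(10,130,80),(32,255,255)): print(n,b[0]+[x,y],np.array(b[1])+[x,y,0,0,0])
k=90/390
tip={"top":(210+205*k,170+325*k),"scene":(215+347*k,235+172*k)}
col={"top":(210+182*k,170+258*k),"scene":(215+277*k,235+158*k)}
ptr={"top":(262.9,245.2),"scene":(289.5,302)}; axp={"top":(210+116*k,170+121*k),"scene":(215+147*k,235+87*k)}
for n in P:
    A=onz(n,*axp[n],.158);T=onz(n,*tip[n],.1175);C=onz(n,*col[n],.115);Q=onz(n,*ptr[n],.006)
    A,T,C,Q=[v*[1,1,0] for v in(A,T,C,Q)]
    print(n,A,"ptr",ang(Q,A),"tip",ang(T,A),np.linalg.norm(T-A),"collar",ang(C,A),np.linalg.norm(C-A),"pin dir",ang(T,C))
for d in(tip,col,axp,ptr): print(tri(d["scene"],d["top"]))
```

```text
top [248.4 222.7] [243 215  12  16 124]
top [262.6 244.8] [259 240   8  11  59]
scene [271.6 270.6] [265 266  15  10 106]
scene [289.3 302.2] [285 299  10   7  51]
scene [0.55468134 0.1160046  0.        ] ptr -157.63863390958184 tip -158.29748461865555 0.09569722267208443 collar -155.78745118893823 0.06021786304483626 pin dir -162.54160974139717
top [0.5586187  0.11177656 0.        ] ptr -159.70550849935157 tip -159.57513732071303 0.09378930746918589 collar -158.63742825728957 0.060075130747899406 pin dir -161.24509038200912
(array([0.46945657, 0.07888407, 0.11342507]), np.float64(0.0038627930261615527))
(array([0.50219877, 0.08996003, 0.11203445]), np.float64(0.0020505958433143776))
(array([0.559273  , 0.11268708, 0.15156976]), np.float64(0.001815905881274461))
(array([0.48384758, 0.08442714, 0.00241781]), np.float64(0.0014590671162749693))
```

Request:
arm_command --pt "-0.03 0 0.46 0 0 0 -0.1" --pt "0 0 0.46 0 0 0 -0.1" --pt "0 0 0 0 0 0 0.0" --pt "0 0 0 0 0 0 0.2" --pt "0 0 0 0 0 0 0.6" --pt "0 0 0 0 0 0 0.6" --pt "0 0 0 0 0 0 0.6"

```text
time_s: 9.0
position: [0.5203, -0.197, 0.1706]
tool_rot: [0.447, 3.106, -0.002]
wrist_force: [-0.6, 0.6, 7.0]
gripper_width: 0.0222
grasp_force: 59.7
```

Request:
arm_command --pt "0 0 -0.25 0 0 0 0.6" --pt "0 0 -0.25 0 0 0 0.6" --pt "0 0 -0.25 0 0 0 0.6" --pt "0 0 -0.25 0 0 0 0.6" --pt "0 0 -0.25 0 0 0 0.6" --pt "0 0 0 0 0 0 0.6"

```text
time_s: 9.6
position: [0.5201, -0.1969, 0.2721]
tool_rot: [0.447, 3.104, -0.003]
wrist_force: [0.6, -0.7, -1.3]
gripper_width: 0.0223
grasp_force: 59.0
```

Run:
```python
from h import *
p=robot.get_obs()["position"];print(p)
im=robot.camera("scene"); cv2.imwrite("pics/scene4.png",im)
for z in(.0955,.165): print(proj("scene",p-[0,0,z]))
cv2.imwrite("pics/g.png",cv2.resize(im[110:240,280:420],None,fx=4,fy=4,interpolation=cv2.INTER_CUBIC))
```

```text
[ 0.52009618 -0.19692339  0.27209691]
[344.63032656 168.00309904]
[343.45548276 189.22180188]
```

View pics/g.png

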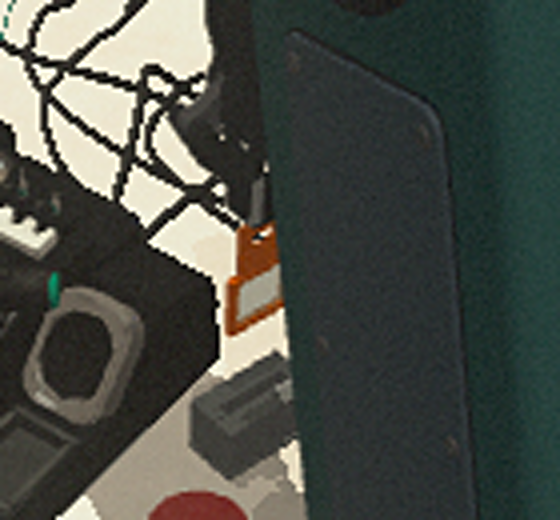

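The lens hangs straight in the fingers (orange frame about (343,180) full) above the empty stand slot. Turn and carry it in front of the pin.

Request:
arm_command --pt "0 0 0 0 0 -0.26 0.6" --pt "0 0 0 0 0 -0.26 0.6" --pt "0 0 0 0 0 -0.26 0.6" --pt "0 0 0 0 0 -0.26 0.6" --pt "0 0 0 0 0 -0.26 0.6" --pt "-0.034 0.43 0 0 0 0 0.6" --pt "-0.034 0.43 0 0 0 0 0.6" --pt "-0.034 0.43 0 0 0 0 0.6" --pt "-0.034 0.43 0 0 0 0 0.6" --pt "-0.034 0.43 0 0 0 0 0.6"

```text
time_s: 10.65
position: [0.4699, -0.0297, 0.2678]
tool_rot: [0.568, -3.09, -0.0]
wrist_force: [1.3, 0.2, -1.1]
gripper_width: 0.0226
grasp_force: 59.1
```

Request:
arm_command --pt "-0.034 0.43 0 0 0 0 0.6" --pt "-0.034 0.43 0 0 0 0 0.6" --pt "-0.034 0.43 0 0 0 0 0.6" --pt "0 0 0.2 0 0 0 0.6" --pt "0 0 0.2 0 0 0 0.6" --pt "0 0 0 0 0 0 0.6"

```text
time_s: 11.25
position: [0.4406, 0.0688, 0.2346]
tool_rot: [0.569, -3.087, -0.001]
wrist_force: [-1.2, 0.3, -0.9]
gripper_width: 0.0221
grasp_force: 59.2
```

Run:
```python
from h import *
o=robot.get_obs();p=o["position"];print(p,o["wrist_force"])
im=robot.camera("scene"); cv2.imwrite("pics/scene5.png",im)
for z in(.0955,.165): print(proj("scene",p-[0,0,z]))
cv2.imwrite("pics/i.png",cv2.resize(im[215:325,215:345],None,fx=5,fy=5,interpolation=cv2.INTER_CUBIC))
```

```text
[0.44056458 0.06876764 0.23456453] [-1.22852129  0.26815581 -0.85509266]
[308.16906703 270.21948102]
[308.57671476 289.3252957 ]
```

View pics/i.png

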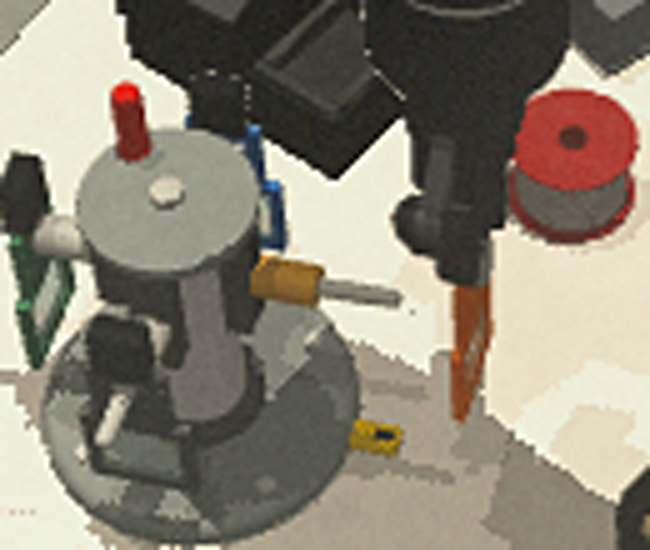

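Lens edge-on at crop (472,350), near bottom corner (460,420)→full (307,299); pin tip crop (401,298)→(295.2,274.6), clearly level with the plate's upper half and about 20 mm clear of it.

Run:
```python
from h import *
p=np.array([.4406,.0688,.2346]); th=np.radians(-159.1); X=np.array([np.cos(th),np.sin(th),0]); Y=np.array([np.sin(th),-np.cos(th),0])
im=cv2.imread("pics/scene5.png")
hsv=cv2.cvtColor(im,cv2.COLOR_BGR2HSV); m=cv2.inRange(hsv,np.array((5,130,60)),np.array((20,255,255)))[255:305,298:320]
ys,xs=np.nonzero(m); print("bbox",xs.min()+298,xs.max()+298,ys.min()+255,ys.max()+255)
for v in range(256,303,3): 
    q=np.nonzero(m[v-255])[0]
    if len(q): print(v,q.min()+298,q.max()+298,end=" | ")
print()
for s in(1,-1):
  for dx in(-.003,.003):
    for zz,w in((.006,.024),(.0060+.046,.024),(.006+.083,.017)):
      print(s,dx,zz,proj("scene",p+s*w*Y+dx*X-[0,0,.1706-zz]).round(1),end=" ")
  print()
# pin tip and collar bottom-plane intersections
A=np.array([.557,.1135,0]); n=Y
for nm,u,v in(("tip",295.2,274.6),("collar face top",215+322/5,215+264/5),("collar face bottom",215+318/5,215+304/5),("pin mid root",215+322/5,215+290/5),("disc hub",248.6,255)):
    e,d=ray("scene",u,v); t=(A-e)@n/(d@n); q=e+t*d; print(nm,q,(q-A)@X)
```

```text
bbox 305 318 257 298
274 306 312 | 277 306 312 | 280 306 312 | 283 306 312 | 286 305 311 | 289 305 310 | 292 305 309 | 295 305 308 | 298 306 307 | 
1 -0.003 0.006 [304.5 298.2] 1 -0.003 0.052 [304.1 285.9] 1 -0.003 0.08900000000000001 [304.6 272.6] 1 0.003 0.006 [307.3 298.7] 1 0.003 0.052 [306.9 286.4] 1 0.003 0.08900000000000001 [307.5 273.1] 
-1 -0.003 0.006 [309.8 280. ] -1 -0.003 0.052 [309.6 267.4] -1 -0.003 0.08900000000000001 [308.6 259.4] -1 0.003 0.006 [312.5 280.5] -1 0.003 0.052 [312.4 267.9] -1 0.003 0.08900000000000001 [311.4 259.9] 
tip [0.46668409 0.07901171 0.11524509] 0.09667681593914809
collar face top [0.49785981 0.09091656 0.12893462] 0.06330540360392604
collar face bottom [0.50107352 0.09214375 0.09931381] 0.05986535521054674
pin mid root [0.49885527 0.09129669 0.11018478] 0.06223983216825443
disc hub [0.55783797 0.11381999 0.1536276 ] -0.0008969923645562129
```

Lens silhouette fits the prediction within a pixel, so the scene view is trustworthy here: pin tip height ≈ 115–116 mm. I'll press the plate just below the slot on the pin and slide down until it springs in.

Request:
arm_command --pt "-0.1 0 0.06 0 0 0 0.6" --pt "-0.1 0 0.065 0 0 0 0.6" --pt "-0.05 0 0 0 0 0 0.6" --pt "0 0 0 0 0 0 0.6"

```text
time_s: 11.7
position: [0.461, 0.0757, 0.2258]
tool_rot: [0.568, -3.09, -0.0]
wrist_force: [-0.3, -0.1, -0.7]
gripper_width: 0.0221
grasp_force: 59.2
```

Request:
arm_command --pt "-0.025 0 0 0 0 0 0.6" --pt "-0.025 0 0 0 0 0 0.6" --pt "0 0 0 0 0 0 0.6"

```text
time_s: 12.0
position: [0.4642, 0.0771, 0.226]
tool_rot: [-0.568, 3.089, -0.0]
wrist_force: [1.3, -0.8, -1.2]
gripper_width: 0.0228
grasp_force: 59.2
```

Request:
arm_command --pt "-0.025 0 0 0 0 0 0.6" --pt "0 0 0 0 0 0 0.6"

```text
time_s: 12.2
position: [0.4659, 0.0777, 0.2259]
tool_rot: [0.568, -3.09, 0.0]
wrist_force: [-1.6, -0.8, -0.1]
gripper_width: 0.0229
grasp_force: 59.2
```

Request:
arm_command --pt "-0.025 0 0 0 0 0 0.6" --pt "0 0 0 0 0 0 0.6"

```text
time_s: 12.4
position: [0.4677, 0.0784, 0.2258]
tool_rot: [0.568, -3.089, 0.0]
wrist_force: [-1.7, -1.0, -0.2]
gripper_width: 0.0229
grasp_force: 59.2
```

Request:
arm_command --pt "-0.025 0 0 0 0 0 0.6" --pt "-0.02 0 0 0 0 0 0.6" --pt "0 0 0 0 0 0 0.6"

```text
time_s: 12.7
position: [0.4711, 0.0797, 0.2257]
tool_rot: [0.568, -3.089, -0.0]
wrist_force: [-3.0, -1.1, -1.1]
gripper_width: 0.0225
grasp_force: 59.1
```

Request:
arm_command --pt "0 0 0.013 0 0 0 0.6" --pt "0 0 0.013 0 0 0 0.6" --pt "0 0 0 0 0 0 0.6"

```text
time_s: 13.0
position: [0.471, 0.0797, 0.2237]
tool_rot: [0.568, -3.09, -0.0]
wrist_force: [-3.4, -0.9, -0.7]
gripper_width: 0.0225
grasp_force: 59.3
```

Request:
arm_command --pt "0 0 0.013 0 0 0 0.6" --pt "0 0 0.013 0 0 0 0.6" --pt "0 0 0 0 0 0 0.6"

```text
time_s: 13.3
position: [0.471, 0.0797, 0.2215]
tool_rot: [0.568, -3.089, -0.0]
wrist_force: [-3.1, -1.8, -2.2]
gripper_width: 0.0224
grasp_force: 59.2
```

Request:
arm_command --pt "0 0 0.013 0 0 0 0.6" --pt "0 0 0.013 0 0 0 0.6" --pt "0 0 0 0 0 0 0.6"

```text
time_s: 13.6
position: [0.471, 0.0797, 0.2195]
tool_rot: [0.568, -3.09, -0.0]
wrist_force: [-2.6, -1.7, -1.5]
gripper_width: 0.0222
grasp_force: 59.2
```

Request:
arm_command --pt "0 0 0.013 0 0 0 0.6" --pt "0 0 0.013 0 0 0 0.6" --pt "0 0 0 0 0 0 0.6"

```text
time_s: 13.9
position: [0.4709, 0.0797, 0.2173]
tool_rot: [0.568, -3.089, -0.0]
wrist_force: [-3.0, -1.8, -3.2]
gripper_width: 0.0222
grasp_force: 59.0
```

Request:
arm_command --pt "0 0 0.013 0 0 0 0.6" --pt "0 0 0 0 0 0 0.6"

```text
time_s: 14.1
position: [0.4711, 0.0797, 0.2164]
tool_rot: [0.568, -3.09, -0.0]
wrist_force: [-3.2, -1.6, -2.9]
gripper_width: 0.0226
grasp_force: 59.1
```

Request:
arm_command --pt "0 0 0.013 0 0 0 0.6" --pt "0 0 0 0 0 0 0.6"

```text
time_s: 14.3
position: [0.471, 0.0797, 0.2152]
tool_rot: [0.568, -3.089, -0.0]
wrist_force: [-2.1, -0.2, -6.8]
gripper_width: 0.0224
grasp_force: 59.0
```

Request:
arm_command --pt "0 0 0.013 0 0 0 0.6" --pt "0 0 0 0 0 0 0.6"

```text
time_s: 14.5
position: [0.4715, 0.0798, 0.2145]
tool_rot: [-0.568, 3.089, 0.0]
wrist_force: [0.2, 0.0, -4.7]
gripper_width: 0.0227
grasp_force: 59.3
```

The radial push vanished: the pin sprang into the slot at TCP z ≈ 0.2148. Lower 2 mm to centre it.

Request:
arm_command --pt "0 0 0.013 0 0 0 0.6" --pt "0 0 0.012 0 0 0 0.6" --pt "0 0 0 0 0 0 0.6"

```text
time_s: 14.8
position: [0.4713, 0.0797, 0.2125]
tool_rot: [-0.568, 3.089, -0.0]
wrist_force: [-0.1, -0.3, -0.6]
gripper_width: 0.0228
grasp_force: 59.5
```

Request:
arm_command --pt "-0.05 0 0.003 0 0 0 0.6" --pt "-0.05 0 0.003 0 0 0 0.6" --pt "0 0 0 0 0 0 0.6"

```text
time_s: 15.1
position: [0.4792, 0.0827, 0.212]
tool_rot: [-0.568, 3.089, -0.0]
wrist_force: [-0.7, 1.4, -1.8]
gripper_width: 0.0225
grasp_force: 59.5
```

Request:
arm_command --pt "-0.05 0 0.004 0 0 0 0.6" --pt "-0.05 0 0.004 0 0 0 0.6" --pt "-0.025 0 0.002 0 0 0 0.6" --pt "0 0 0 0 0 0 0.6"

```text
time_s: 15.5
position: [0.4882, 0.0862, 0.2111]
tool_rot: [0.568, -3.09, -0.0]
wrist_force: [-0.5, -0.3, 0.0]
gripper_width: 0.0222
grasp_force: 59.5
```

Request:
arm_command --pt "-0.025 0 0.002 0 0 0 0.6" --pt "-0.02 0 0.002 0 0 0 0.6" --pt "0 0 0 0 0 0 0.6"

```text
time_s: 15.8
position: [0.4915, 0.0874, 0.2108]
tool_rot: [-0.568, 3.09, -0.0]
wrist_force: [-0.2, -0.3, -0.8]
gripper_width: 0.0228
grasp_force: 59.5
```

Request:
arm_command --pt "-0.02 0 0.001 0 0 0 0.6" --pt "0 0 0 0 0 0 0.6"

```text
time_s: 16.0
position: [0.4929, 0.088, 0.2108]
tool_rot: [-0.568, 3.09, -0.0]
wrist_force: [0.1, -0.6, -1.2]
gripper_width: 0.0223
grasp_force: 59.5
```

Request:
arm_command --pt "-0.02 0 0.001 0 0 0 0.6" --pt "0 0 0 0 0 0 0.6"

```text
time_s: 16.2
position: [0.4945, 0.0886, 0.2107]
tool_rot: [-0.568, 3.09, 0.0]
wrist_force: [-0.5, 0.3, -0.7]
gripper_width: 0.0225
grasp_force: 59.5
```

Request:
arm_command --pt "-0.015 0 0.001 0 0 0 0.6" --pt "0 0 0 0 0 0 0.6"

```text
time_s: 16.4
position: [0.4955, 0.089, 0.2106]
tool_rot: [-0.568, 3.09, -0.0]
wrist_force: [0.1, -0.4, -1.0]
gripper_width: 0.0225
grasp_force: 59.5
```

Request:
arm_command --pt "-0.015 0 0.001 0 0 0 0.6" --pt "0 0 0 0 0 0 0.6"

```text
time_s: 16.6
position: [0.4966, 0.0894, 0.2105]
tool_rot: [-0.568, 3.09, 0.0]
wrist_force: [0.1, 0.2, -1.5]
gripper_width: 0.0224
grasp_force: 59.5
```

Request:
arm_command --pt "-0.012 0 0.001 0 0 0 0.6" --pt "0 0 0 0 0 0 0.6"

```text
time_s: 16.8
position: [0.4975, 0.0897, 0.2104]
tool_rot: [0.568, -3.09, -0.0]
wrist_force: [0.3, 0.5, -0.6]
gripper_width: 0.0226
grasp_force: 59.5
```

Request:
arm_command --pt "-0.012 0 0.001 0 0 0 0.6" --pt "0 0 0 0 0 0 0.6"

```text
time_s: 17.0
position: [0.4984, 0.0901, 0.2104]
tool_rot: [-0.568, 3.09, 0.0]
wrist_force: [0.4, -0.4, -1.3]
gripper_width: 0.0222
grasp_force: 59.5
```

Request:
arm_command --pt "-0.012 0 0.001 0 0 0 0.6" --pt "0 0 0 0 0 0 0.6"

```text
time_s: 17.2
position: [0.4991, 0.0904, 0.2102]
tool_rot: [0.568, -3.089, 0.0]
wrist_force: [-1.5, -1.5, 0.1]
gripper_width: 0.023
grasp_force: 59.8
```

Request:
arm_command --pt "-0.012 0 0.001 0 0 0 0.6" --pt "0 0 0 0 0 0 0.6"

```text
time_s: 17.4
position: [0.4994, 0.0906, 0.21]
tool_rot: [0.568, -3.088, 0.001]
wrist_force: [-5.9, -3.2, 1.8]
gripper_width: 0.0224
grasp_force: 60.1
```

Collar felt at 6.7 N. Back off slightly, and lower until the slot's top nearly rests on the pin.

Request:
arm_command --pt "0.01 0 0 0 0 0 0.6" --pt "0 0 0.012 0 0 0 0.6" --pt "0 0 0 0 0 0 0.6"

```text
time_s: 17.7
position: [0.4992, 0.0904, 0.2091]
tool_rot: [0.568, -3.089, 0.0]
wrist_force: [-3.4, -1.4, -0.5]
gripper_width: 0.0224
grasp_force: 59.8
```

Request:
arm_command --pt "0 0 0.008 0 0 0 0.6" --pt "0 0 0 0 0 0 0.6"

```text
time_s: 17.9
position: [0.4992, 0.0905, 0.2085]
tool_rot: [0.568, -3.089, 0.0]
wrist_force: [-4.4, -0.8, 0.1]
gripper_width: 0.0228
grasp_force: 59.8
```

Request:
arm_command --pt "0.012 0 0 0 0 0 0.6" --pt "0 0 0 0 0 0 0.38" --pt "0 0 0 0 0 0 0.2" --pt "0 0 0 0 0 0 0.06" --pt "0 0 0 0 0 0 0.06" --pt "0 0 0 0 0 0 0.06"

```text
time_s: 18.5
position: [0.4986, 0.0902, 0.2086]
tool_rot: [-0.568, 3.09, 0.0]
wrist_force: [0.4, -0.3, -0.2]
gripper_width: 0.0401
grasp_force: 0.0
```

Request:
arm_command --pt "0 0 -0.1 0 0 0 0.06" --pt "0 0 -0.3 0 0 0 0.06" --pt "0 0 -0.4 0 0 0 0.06" --pt "0 0 -0.4 0 0 0 0.06" --pt "0.4 -0.4 0 0 0 0 0.06" --pt "0.4 -0.5 0 0 0 0 0.06" --pt "0 -0.6 0 0 0 0 0.06" --pt "0 -0.6 0 0 0 0 0.06" --pt "0 0 0 0 0 0 0.06"

```text
time_s: 19.4
position: [0.5002, -0.0929, 0.3048]
tool_rot: [-0.561, 3.09, -0.002]
wrist_force: [0.1, 0.3, 0.2]
gripper_width: 0.0399
grasp_force: 0.0
```

Run:
```python
from h import *
print(robot.get_obs()["wrist_force"])
im={n:robot.camera(n) for n in P}
for n in P: cv2.imwrite(f"pics/{n}6.png",im[n])
for n,(x,y,w,h) in {"top":(210,160,120,100),"scene":(215,215,120,110)}.items():
    for b in blobs(im[n][y:y+h,x:x+w],(4,110,50),(32,255,255)): print(n,b[0]+[x,y],np.array(b[1])+[x,y,0,0,0])
    # black grip
    g=cv2.inRange(im[n][y:y+h,x:x+w],(0,0,0),(45,45,45)); k,_,s,c=cv2.connectedComponentsWithStats(g)
    for i in range(1,k):
        if s[i][4]>25: print(n,"black",c[i]+[x,y],s[i]+[x,y,0,0,0])
A=np.array([.5565,.1135,0]); th=np.radians(-159); X=np.array([np.cos(th),np.sin(th),0]);Y=np.array([np.sin(th),-np.cos(th),0])
o=A+.065*X+[0,0,.044]
for n in P:
    print(n,"grip top",proj(n,o+[0,0,.111]),"bottom corners",[proj(n,o+s*.024*Y).round(1) for s in(1,-1)],"frame",[proj(n,o+s*.024*Y+[0,0,.046]).round(1) for s in(1,-1)])
```

```text
[0.07412162 0.34680999 0.20407595]
top [237.8 175.5] [235 175   7   3   8]
top black [286.6440678  168.01694915] [282 160  10  22  59]
top black [226.66428571 170.18571429] [219 164  20  16 140]
top black [212.84090909 217.45454545] [210 208   8  16  44]
scene [240.5 240.8] [238 236   6  11  18]
scene [327.5 242.2] [321 239  13   7  27]
scene [332.3 248.4] [330 246   5   5  10]
scene [322.  248.9] [320 247   5   5   8]
scene [328.5 261.5] [327 261   4   2   8]
scene [277.1 280. ] [265 266  22  35 255]
scene [289.3 302.2] [285 299  10   7  51]
scene black [273.9979571  228.09703779] [239 215  80  36 979]
scene black [282.26984127 219.73015873] [270 215  26  14  63]
scene grip top [279.71385123 260.41984917] bottom corners [array([279.5, 300. ]), array([285.3, 282.1])] frame [array([278.3, 288. ]), array([284.3, 269.9])]
top grip top [248.30772026 229.84676475] bottom corners [array([247.2, 242. ]), array([267.8, 233.5])] frame [array([243.2, 239.2]), array([264.7, 230.2])]
```

Run:
```python
from h import *
for f in(3,6):
    im=cv2.imread(f"pics/scene{f}.png")
    print(f,"red",[b[0]+[215,215] for b in blobs(im[215:275,215:270],(0,150,60),(6,255,255))],"blue",[(b[0]+[255,225],b[1][4]) for b in blobs(im[225:280,255:290],(100,120,40),(125,255,255))],
     "green",[(b[0]+[210,225],b[1][4]) for b in blobs(im[225:300,210:250],(60,80,30),(90,255,255))])
im=cv2.imread("pics/scene6.png"); m=cv2.inRange(cv2.cvtColor(im,cv2.COLOR_BGR2HSV),np.array((4,110,50)),np.array((20,255,255)))
for v in range(264,304,3):
    q=np.nonzero(m[v,260:295])[0]+260
    print(v,(q.min(),q.max()) if len(q) else None,end=" | ")
import time; a=cv2.imread("pics/scene6.png"); b=robot.camera("scene"); print("\nmotion",cv2.absdiff(a,b)[255:305,260:295].mean())
```

```text
3 red [array([240.6, 239. ])] blue [] green []
6 red [array([240.6, 238.9])] blue [(array([268.3, 250.5]), 10)] green []
264 None | 267 (np.int64(267), np.int64(283)) | 270 (np.int64(265), np.int64(284)) | 273 (np.int64(265), np.int64(279)) | 276 (np.int64(277), np.int64(285)) | 279 (np.int64(277), np.int64(286)) | 282 (np.int64(278), np.int64(286)) | 285 (np.int64(278), np.int64(286)) | 288 (np.int64(277), np.int64(285)) | 291 (np.int64(278), np.int64(284)) | 294 (np.int64(278), np.int64(283)) | 297 (np.int64(278), np.int64(282)) | 300 (np.int64(279), np.int64(281)) | 303 None | 
motion 3.1512380952380954
```

The knob hasn't moved since I aligned the pin, and the lens hangs where predicted, against the collar with its near bottom corner at (280,300). Handing in.

```bash
python3 -c "
from rig import robot
print(robot.hand_in())"
```

```text
the job is handed in; nothing more can be done
None
```

I turned the carousel until the empty pin was within about 0.02 rad of the pointer, hung the lens on it against the collar (pressing with about 7 N at most), and let go; the job was handed in at about 19.5 s, with no verdict shown.

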